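Stack sample jars on their sides and chock the row

TASK

Stack the three amber sample jars on their sides on the small plywood storage board, lying straight across it, in this order: the fattest jar against the upright metal stop, the middle jar touching it on the open side, then the steel wedge pushed square against the middle jar, sloping face to the jar, so that the row cannot roll apart, and last the thinnest jar on top in the valley between the two. Keep all of them centred across the board's width, set the glass down instead of dropping it, and leave the solvent bottle, the beaker and the white pot where they are.

Things in the scene. Friction and masses are not known exactly. Their poses are not given: they have to be found in the camera images.
- board: fixed plywood board, 84 mm along its x, 180 along its y (y -85 to +95), 6 thick; origin on its underside, z up. An upright aluminium stop, 70 wide, 40 high above the board, 10 thick, stands at its +y end, its face at y = +85 mm looking to -y. Jars lie with axes along board x, centred on x = 0; the row runs along y
- stop_foot (a point): middle of the lower edge of the stop's face, on the board's top surface (board frame x 0, y 85, z 6 mm); axes as the board's
- jar_large: fattest sealed jar: amber glass cylinder with blue cap (14 mm long, 2 mm smaller in radius), on its side, free to roll. 54 mm diameter, 56 mm long over all; flat ends, to be taken lengthwise by base and cap. Origin mid-length on its axis; own x along the axis. Goes against the stop
- jar_medium: middle-sized sealed jar: amber glass cylinder with blue cap (14 mm long, 2 mm smaller in radius), on its side, free to roll. 40 mm diameter, 56 mm long over all; flat ends, to be taken lengthwise by base and cap. Origin mid-length on its axis; own x along the axis. Goes next to the fattest; touching, their axes lie 46.5 mm apart along the board
- jar_small: thinnest and longest sealed jar: amber glass cylinder with blue cap (14 mm long, 2 mm smaller in radius), on its side, free to roll. 29 mm diameter, 66 mm long over all; flat ends, to be taken lengthwise by base and cap. Origin mid-length on its axis; own x along the axis. On top of the closed row its axis is 33 mm from the fattest's along the board, 52 mm above the board's top; it overhangs the others 5 mm at each end
- wedge: loose steel wedge, 0.25 kg, 50 mm along its x (take it by these flat ends), 35 along y, 26 high. Origin centre of underside, z up. The slope looks to own +y, rising at 60 degrees from the toe at y = +17.5 to the flat top (y +2.5 to -17.5). In place its y points to the stop, like the board's, and touching the middle jar its origin is 29 mm from that jar's axis along the board
- wedge_toe (a point): middle of the wedge's toe edge, on its underside (wedge frame x 0, y 17.5, z 0 mm)
- solvent_bottle: bystander: standing clear glass bottle with blue cap, 86 mm diameter, 170 mm high, origin centre of its underside
- beaker: bystander: standing glass beaker, 66 mm diameter, 75 mm high, origin centre of its underside
- vial_pot: bystander: standing white plastic pot, 44 mm diameter, 50 mm high, origin centre of its underside

How it is judged:
On the way, in this order (a step that is already met when the one before it is completed fails the run):
1. the fattest jar lies on the board against the stop, released (x of jar_large in the frame of board between -0.013 and 0.013 m and angle between the x axis of jar_large and the x axis of board, either way round below 0.2 rad and contact force between the fingers and jar_large below 0.1 N and linear speed of jar_large below 0.02 m/s and y of jar_large in the frame of board between 0.05 and 0.066 m and z of jar_large in the frame of board below 0.037 m), for 0.2 s.
2. the middle jar lies beside it on the board, released (all of step 1 and x of jar_medium in the frame of board between -0.013 and 0.013 m and angle between the x axis of jar_medium and the x axis of board, either way round below 0.2 rad and contact force between the fingers and jar_medium below 0.1 N and linear speed of jar_medium below 0.02 m/s and distance between jar_medium and jar_large below 0.055 m and y of jar_medium in the frame of board below 0.025 m and z of jar_medium in the frame of board below 0.03 m), for 0.2 s.
3. the wedge stands with its slope against the middle jar, released (all of step 2 and x of wedge in the frame of board between -0.013 and 0.013 m and angle between the x axis of wedge and the x axis of board, either way round below 0.2 rad and contact force between the fingers and wedge below 0.1 N and linear speed of wedge below 0.02 m/s and distance between wedge_toe and jar_medium below 0.031 m and y of wedge in the frame of board below 0 m and z of wedge in the frame of board below 0.009 m and angle between wedge's own z axis and vertical below 0.1 rad), for 0.2 s.
4. the thinnest jar rests on top in the valley, released (all of step 3 and x of jar_small in the frame of board between -0.013 and 0.013 m and angle between the x axis of jar_small and the x axis of board, either way round below 0.2 rad and contact force between the fingers and jar_small below 0.1 N and linear speed of jar_small below 0.02 m/s and distance between jar_small and jar_large below 0.0465 m and distance between jar_small and jar_medium below 0.0395 m and z of jar_small in the frame of board above 0.048 m), for 0.2 s.
At the end, for the whole second after the job is handed in: All released, at rest on the board, within 0.2 rad of straight and 13 mm of its middle line: fattest jar within 8 mm of the stop, middle jar within 8 mm of it, wedge flat, slope to the middle jar within about 8 mm of touching, thinnest jar resting on both, its axis over 42 mm above the board top (all of step 4).
It fails at once if a jar is dropped or flung (faster than 0.6 m/s at the height of its resting place or below) ((linear speed of jar_large above 0.6 m/s and height (world z) of jar_large below 0.038 m) or (linear speed of jar_medium above 0.6 m/s and height (world z) of jar_medium below 0.031 m) or (linear speed of jar_small above 0.6 m/s and height (world z) of jar_small below 0.065 m)).
It fails at once if a bystander is shifted by more than 30 mm or toppled (distance of any of solvent_bottle, beaker, vial_pot from where it was at the start of the episode above 0.03 m or angle between any of solvent_bottle, beaker, vial_pot's own z axis and vertical above 0.5 rad).
It also fails if it takes over 99 s, if anything falls off the work surface, if the arm or the gripper's body presses on something with over 40 N, if the wrist force passes 120 N, or if a joint passes its speed limit or range.

ROBOT

A 6-joint arm with a two-finger parallel gripper is mounted at the origin on the work surface. World frame = base frame: x ahead of the robot, y to its left, z up, the work surface at z = 0. Lengths are in m, angles in rad, forces in N, time in s.
With the tool pointing down it reaches from about 0.3 to 0.775 m from the base axis. Payload 14.6 kg.
Tool frame: the origin (TCP) lies at the very end of the fingers, on their centre line; the grasp point (between the pads) lies 19 mm behind it; z points along the fingers, y is the line along which they close (so a half turn about z gives the same grasp; the last joint's range is limited). The gripper opens to 94 mm and grips with 3 to 60 N. Pads are 16 mm wide; open, the fingers measure 119 mm over their backs; the gripper's body (75 mm by 177 mm) begins 78 mm behind the grasp point.
Start: joints at [-1.389, 0.3, 1.521, -0, 1.321, -0.067], TCP at [0.135, -0.533, 0.205] pointing down, gripper open.
Joint ranges: [-3.03, 3.03], [-0.79, 2.21], [0.23, 2.52], [-1.04, 4.18], [0, 3.07], [-2.55, 2.55]. Speed limits (rad/s): [2.22, 2.22, 2.57, 3.14, 3.14, 3.14].

INTERFACE

Orientations are given as [roll, pitch, yaw] about the fixed x, y, z axes, in that order (R = Rz(yaw) Ry(pitch) Rx(roll)).
In Python, from station import ctrl gives the robot as it stands.
- The arm moves only by the shell command python3 -m pendant 'ROWS' [OPENING] [FORCE]. ROWS is JSON, a list of rows, each a list of 2 entries, a list of its own where there are three numbers: the shift along the world's x, y, z in cm, then the turn about the world's z in rad. A call has 1 to 20 rows; each row shifts and turns the commanded pose from where the row before left it; what a row does not reach is not made up. A row lasts 1/12 s, in which the tool goes at most 41.7 mm and 7.16 degrees, less where a joint would pass 70% of its speed; a pose out of reach is approached as far as the arm can. A call is refused whole if a number of a shift passes 4.17 or a number of a turn 0.125, either way. A call with a gripper value outside its range is refused whole. OPENING is the opening, from 0 (shut) to 1 (fully open), set as the call begins (- or left out, the last holds). The fingers move at their own pace and stop on an object; FORCE is the grip in N (left out, the last holds). Time passes only in rows, so rows that do not move let the fingers close. It gives the time, the measured TCP pose, the force, the opening and the grip force at its end, in the units of the state.
- ctrl.get_obs(): the state, without advancing time (a new reading comes with each control period).
- ctrl.camera(name): name is "scene" or "top" or "wrist"; returns a dict with "color" (384x512x3 uint8, red, green, blue), "intrinsics" (3x3 intrinsics, pixels), "camera_from_world" (4x4, takes a point from world to camera coordinates). Camera axes: x right, y down, z forward; pixel columns grow to the right and rows downward; lengths in m; the calibration is good to about 2 mm. A picture is of the moment at which its call begins. There is no depth.
- ctrl.hand_in(): hands the job in; it is judged then, once.
The state is a dict: "time_s": time; "qpos": joint angles; "joint_vel": joint speeds; "tau": joint torques, N m; "ee_pos": TCP position; "eef_rot": TCP orientation; "force": force on the tool from outside, world axes, zero at the start; "moment": the same for the moment, N m; "grip_width": finger opening in m; "grip_force": force on a finger pad.
Only numpy, scipy, OpenCV 4.12 (cv2) and the standard library are available. Lean on these libraries where they do the work, as an engineer would, in place of code of your own. Each camera call takes 0.05 s, during which the arm holds its last target. There are 200 camera calls.

## Working session

There is one attempt and no reset: what is moved stays moved. The work goes in short steps, Python scripts to look and compute and a shell command to move; the robot and the scene stay as the last step left them, time stands still between calls to the robot, and variables do not carry over. Pictures are saved under pics/ and viewed, at most 14 in all, crops included, and the job is handed in when it is done.

```bash
mkdir -p pics; ls; python3 - <<'E'
from station import ctrl
import cv2,numpy as np
for n in ("top","scene"):
    c=ctrl.camera(n); cv2.imwrite(f"pics/{n}0.png",cv2.resize(c["color"][:,:,::-1],(800,600),interpolation=cv2.INTER_CUBIC))
    np.savez(f"{n}.npz",K=c["intrinsics"],T=c["camera_from_world"]); print(n,c["intrinsics"].round(1).tolist(),c["camera_from_world"].round(3).tolist())
print(ctrl.get_obs())
E
```

```text
pics
top [[371.7, 0.0, 248.5], [0.0, 371.7, 186.8], [0.0, 0.0, 1.0]] [[-0.025, -1.0, 0.004, -0.008], [-0.996, 0.025, -0.086, 0.575], [0.086, -0.006, -0.996, 1.03], [0.0, 0.0, 0.0, 1.0]]
scene [[360.0, 0.0, 262.7], [0.0, 360.0, 187.1], [0.0, 0.0, 1.0]] [[-0.845, 0.534, 0.02, 0.51], [0.356, 0.591, -0.724, -0.175], [-0.398, -0.605, -0.689, 1.503], [0.0, 0.0, 0.0, 1.0]]
{'time_s': 0.1, 'qpos': array([-1.38859616e+00,  3.00382797e-01,  1.52146476e+00,  1.40881577e-05,
        1.32067039e+00, -6.65720225e-02]), 'joint_vel': array([ 6.23025472e-05, -1.35043295e-03, -2.10329907e-03, -5.21435159e-04,
       -1.08713095e-03,  1.11581516e-04]), 'tau': array([ 1.36826078e-03, -5.32644618e+01, -3.53281581e+01,  7.09089939e-02,
        2.35308800e-02, -6.63906690e-05]), 'ee_pos': array([ 0.13539628, -0.53286288,  0.20498397]), 'eef_rot': array([-3.14067032e+00, -7.51694342e-05,  2.48768660e-01]), 'force': array([ 1.06388703, -0.78529011, -0.50321089]), 'moment': array([ 0.05743932,  0.05326874, -0.00788582]), 'grip_force': 0.0, 'grip_width': 0.09400398513780663}
```

View pics/top0.png

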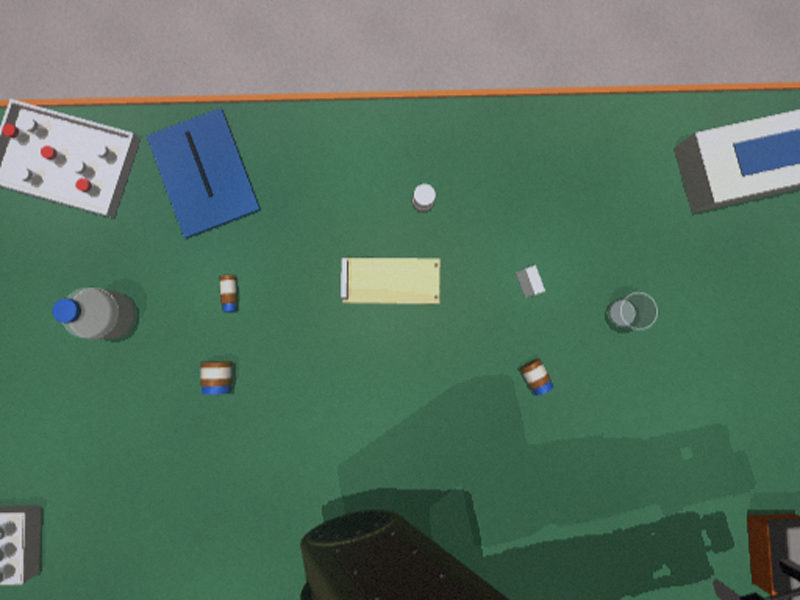

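View pics/scene0.png

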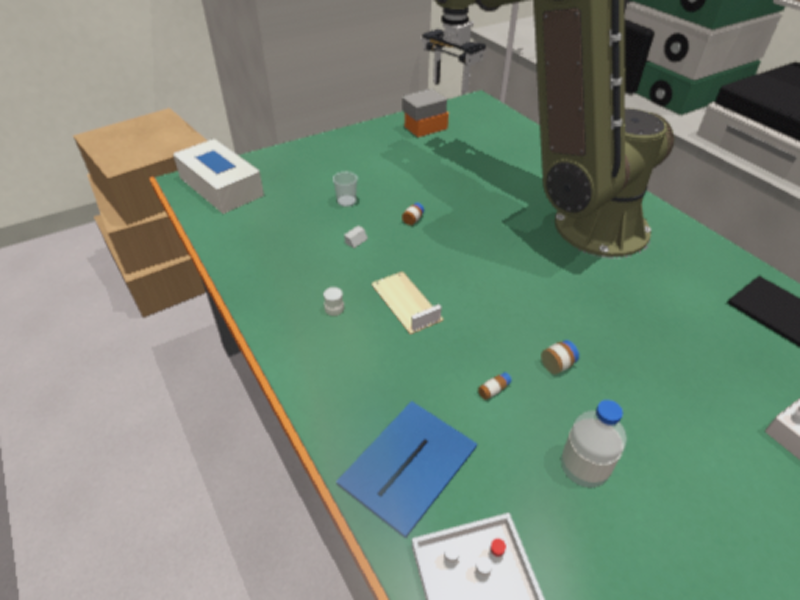

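The top view shows the board centred at (391,281) with the stop on the left, so board y lies roughly along world +y. The jars are at (216,378) large, (537,377) medium and (229,293) small, and the wedge is at (531,281), its steep side unclear. The bottle is at (90,313), the beaker at (632,312) and the pot at (424,197).

```bash
cat > h.py <<'E'
import numpy as np,cv2
def back(K,T,uv,z):
    R,t=T[:3,:3],T[:3,3]; c=-R.T@t
    d=(np.linalg.inv(K)@np.c_[np.atleast_2d(uv),np.ones(len(np.atleast_2d(uv)))].T).T@R
    return c+d*((z-c[2])/d[:,2])[:,None]
def proj(K,T,P):
    p=np.atleast_2d(P)@T[:3,:3].T+T[:3,3]; p=p@K.T; return p[:,:2]/p[:,2:]
E
python3 - <<'E'
from h import *
im=cv2.resize(cv2.imread("pics/top0.png"),(512,384),interpolation=cv2.INTER_AREA)
d=np.load("top.npz");K,T=d["K"],d["T"]
b,g,r=[im[:,:,i].astype(int) for i in range(3)]
m=((g-np.maximum(r,b))<12).astype(np.uint8)
for n,(x0,y0,x1,y1),z in [("board",(325,245,455,315),.006),("large",(190,350,250,405),.027),("small",(205,265,250,320),.0145),("med",(510,350,565,405),.02),("wedge",(505,255,555,305),.02),("pot",(400,175,445,215),.045)]:
    x0,y0,x1,y1=[int(v*.64) for v in(x0,y0,x1,y1)]
    s=np.zeros_like(m);s[y0:y1,x0:x1]=m[y0:y1,x0:x1]
    cn=max(cv2.findContours(s,0,2)[0],key=cv2.contourArea)
    px=np.argwhere(s)[:,::-1]
    W=back(K,T,px.astype(float),z)[:,:2]
    rc=cv2.minAreaRect((W*1000).astype(np.float32))
    print(n,"mean",W.mean(0).round(4),"rect",np.round(rc[0],1),np.round(rc[1],1),round(rc[2],1),"px",len(px))
E
```

```text
board mean [ 0.598  -0.0254] rect [598.3 -25.9] [182.9  83.9] 87.5 px 1813
large mean [0.4288 0.2904] rect [428.5 290. ] [55.9 58.8] 89.9 px 430
small mean [0.5806 0.2713] rect [580.7 271.1] [68.2 30. ] 3.8 px 247
med mean [ 0.4134 -0.2859] rect [ 412.8 -285.6] [62.  40.7] 24.6 px 313
wedge mean [ 0.5882 -0.2817] rect [ 588.3 -281.5] [51.6 39.1] 18.1 px 242
pot mean [ 0.743  -0.0897] rect [743.2 -90. ] [39.6 46.1] 88.4 px 210
```

```bash
python3 -m pendant '[[[2,2.8,0.4],0.073],[[2,2.8,0.4],0.073],[[2,2.8,0.4],0.073],[[2,2.8,0.4],0.073],[[2,2.8,0.4],0.073],[[2,2.8,0.4],0.073],[[2,2.8,0.4],0.073],[[2,2.8,0.4],0.073],[[2,2.8,0.4],0.073],[[2,2.8,0.4],0.073],[[2,2.8,0.4],0.073],[[2,2.8,0.4],0.073],[[2,2.8,0.4],0.073],[[2,2.8,0.4],0.073],[[2,2.8,0.4],0.073],[[2,2.8,0.4],0.073],[[2,2.8,0.4],0.073],[[2,2.8,0.4],0.073],[[0,0,0],0]]' 1 15
python3 - <<'E'
from station import ctrl
import cv2,numpy as np
c=ctrl.camera("wrist"); cv2.imwrite("pics/w1.png",c["color"][:,:,::-1]); np.savez("w1.npz",K=c["intrinsics"],T=c["camera_from_world"])
o=ctrl.get_obs();print(o["ee_pos"],o["eef_rot"],-c["camera_from_world"][:3,:3].T@c["camera_from_world"][:3,3])
E
```

```text
time_s: 1.68
ee_pos: [0.4974, -0.0253, 0.2774]
eef_rot: [3.141, -0.001, 1.571]
force: [-0.7, -0.0, -0.5]
grip_width: 0.094
grip_force: 0.0
[ 0.49620984 -0.02710643  0.27698968] [-3.14077319e+00 -2.21805345e-04  1.56692084e+00] [0.49798046 0.04065203 0.4567913 ]
```

View pics/w1.png

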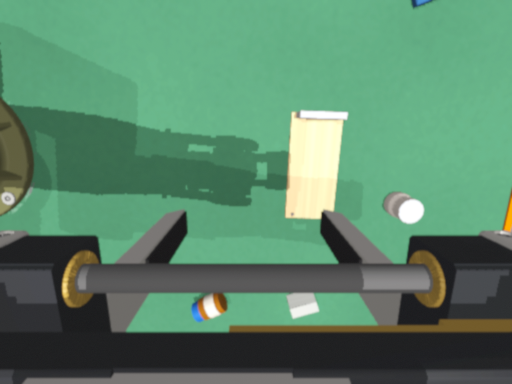

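The wrist view shows the board at columns 286–342 and rows 111–219, the stop at its top (322,115), the medium jar at (209,306) and the wedge at (302,302). I'll fit the board from this.

```bash
python3 - <<'E'
from h import *
im=cv2.imread("pics/w1.png");d=np.load("w1.npz");K,T=d["K"],d["T"]
b,g,r=[im[:,:,i].astype(int) for i in range(3)]
m=((r-b>15)&(r>120)).astype(np.uint8); m[:105]=0;m[225:]=0;m[:,:275]=0;m[:,350:]=0
def edge(rng,rows,left):
    P=[]
    for v in rows:
        u=np.flatnonzero(m[v]); P.append((u.min()-.5 if left else u.max()+.5,v))
    return back(K,T,np.array(P,float),.006)
for nm,l in(("low x",1),("high x",0)):
    W=edge(0,range(135,205),l); a=np.polyfit(W[:,1],W[:,0],1); print(nm,"x=",np.polyval(a,-.03),"slope",a[0])
u=range(295,330);W=back(K,T,np.array([(c,np.flatnonzero(m[:,c]).max()+.5) for c in u],float),.006);a=np.polyfit(W[:,0],W[:,1],1);print("y- edge",np.polyval(a,.598),a[0])
W=back(K,T,np.array([(c,np.flatnonzero(m[:,c]).min()-.5) for c in range(302,336)],float),.006);a=np.polyfit(W[:,0],W[:,1],1);print("stop foot?",np.polyval(a,.598),a[0])
E
```

```text
low x x= 0.5552424608907851 slope 0.031014843686416438
high x x= 0.6415142343234075 slope 0.02672400748171764
y- edge -0.1168131120874425 0.24100559690997772
stop foot? 0.05303249801430608 -0.03699559688975365
```

```bash
python3 -m pendant '[[[-0.73,2.63,-0.86],0],[[-0.73,2.63,-0.86],0],[[-0.73,2.63,-0.86],0],[[-0.73,2.63,-0.86],0],[[-0.73,2.63,-0.86],0],[[-0.73,2.63,-0.86],0],[[-0.73,2.63,-0.86],0],[[-0.73,2.63,-0.86],0],[[-0.73,2.63,-0.86],0],[[0,0,0],0],[[0,0,0],0]]'
cat >> h.py <<'E'
def look(nm,boxes):
    """wrist picture; boxes: name,(x,y,z of blob),half-size m -> rect of non-green pixels in world mm"""
    from station import ctrl
    c=ctrl.camera("wrist");im=c["color"].astype(int);K,T=c["intrinsics"],c["camera_from_world"]
    cv2.imwrite(f"pics/{nm}.png",c["color"][:,:,::-1]); np.savez(nm+".npz",K=K,T=T)
    m=(im[:,:,1]-np.maximum(im[:,:,0],im[:,:,2])<8)
    px=np.argwhere(m)[:,::-1].astype(float)
    for n,p,h in boxes:
        W=back(K,T,px,p[2])[:,:2]; k=np.all(np.abs(W-p[:2])<h,1)
        rc=cv2.minAreaRect((W[k]*1000).astype(np.float32)); print(n,k.sum(),np.round(W[k].mean(0)*1000,1),*[np.round(v,1) for v in rc], "px",px[k].mean(0).round())
    o=ctrl.get_obs();print(o["time_s"],o["ee_pos"].round(4),o["eef_rot"].round(3),o["grip_width"])
E
python3 -c "
from h import *
look('w2',[('large',(.429,.29,.027),.05)])"
```

```text
time_s: 2.65
ee_pos: [0.4292, 0.2075, 0.1995]
eef_rot: [-3.14, 0.001, 1.563]
force: [0.6, 0.1, -0.8]
grip_width: 0.0939
grip_force: 0.0
large 2043 [430.1 290. ] [430.1 289.6] [53.4 60.9] 88.4 px [253. 112.]
2.7 [0.4297 0.2069 0.2   ] [-3.141  0.     1.562] 0.09401048334536298
```

View pics/w2.png

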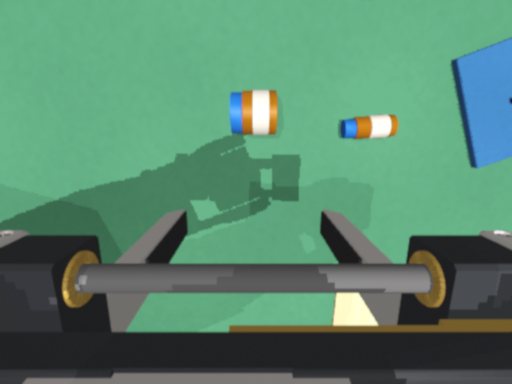

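The wrist view shows the large jar at (253,112), lying straight along x and almost under the camera, and the small jar at (369,127). I'll go down on the large jar.

```bash
python3 -m pendant '[[[0,4.1,0],0],[[0,4.1,0],0],[[0,0.1,-3.5],0],[[0,0,-3.5],0],[[0,0,-3.5],0],[[0,0,-3.5],0],[[0,0,-2.5],0],[[0,0,-1.5],0],[[0,0,-1],0],[[0,0,0],0],[[0,0,0],0]]'
python3 -m pendant '[[[0,0,0],0],[[0,0,0],0],[[0,0,0],0],[[0,0,0],0],[[0,0,0],0],[[0,0,0],0]]' 0.5 20
```

```text
time_s: 3.62
ee_pos: [0.4304, 0.2901, 0.0107]
eef_rot: [3.141, -0.0, 1.562]
force: [0.4, 0.3, 1.2]
grip_width: 0.0944
grip_force: 0.0
time_s: 4.12
ee_pos: [0.4298, 0.2907, 0.0103]
eef_rot: [3.141, -0.0, 1.563]
force: [-0.1, -0.0, 0.1]
grip_width: 0.0576
grip_force: 0.0
```

```bash
python3 -m pendant '[[[0,0,0],0],[[0,0,0],0],[[0,0,0],0]]' 0.4
python3 -m pendant '[[[0,0,2],0],[[0,0,3],0],[[0,0,3],0],[[0,0,3],0],[[0,0,0],0]]'
```

```text
time_s: 4.37
ee_pos: [0.4298, 0.2907, 0.0102]
eef_rot: [3.142, -0.0, 1.563]
force: [-1.3, -0.4, 3.6]
grip_width: 0.0563
grip_force: 20.0
time_s: 4.78
ee_pos: [0.4316, 0.2918, 0.1254]
eef_rot: [3.135, -0.004, 1.563]
force: [0.9, 0.4, -0.6]
grip_width: 0.0559
grip_force: 20.0
```

```bash
python3 -m pendant '[[[1.88,-2.98,0],-0.002],[[1.88,-2.98,0],-0.002],[[1.88,-2.98,0],-0.003],[[1.88,-2.98,0],-0.003],[[1.88,-2.98,0],-0.003],[[1.88,-2.98,0],-0.003],[[1.88,-2.98,0],-0.003],[[1.88,-2.98,0],-0.003],[[1.88,-2.98,0],0],[[0,0,0],0],[[0,0,-2],0],[[0,0,-3],0],[[0,0,-2],0],[[0,0,-1],0],[[0,0,0],0],[[0,0,0],0]]'
python3 -c "
from h import *
look('w3',[])"
```

```text
time_s: 6.12
ee_pos: [0.599, 0.0226, 0.0402]
eef_rot: [-3.141, -0.0, 1.541]
force: [0.3, 0.4, -0.1]
grip_width: 0.0559
grip_force: 20.0
6.1667 [0.5995 0.0226 0.0411] [ 3.14  -0.     1.541] 0.05606859221355159
```

View pics/w3.png

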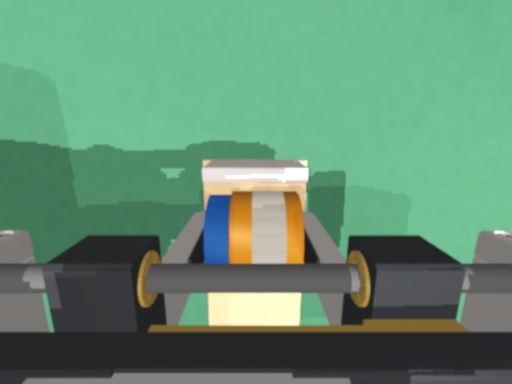

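The jar is held at columns 205–303, centred on the stop (203–307), whose front top edge is at row 182. I'll work out its exact position.

```bash
python3 - <<'E'
from h import *
d=np.load("w3.npz");K,T=d["K"],d["T"]
print(back(K,T,np.array([[203,182],[255,182],[307,182.]]),.046).round(4).tolist(), back(K,T,np.array([[209.,315],[299,315]]),.006).round(4).tolist())
E
```

```text
[[0.5673, 0.0534, 0.046], [0.6016, 0.0524, 0.046], [0.636, 0.0513, 0.046]] [[0.5558, -0.0796, 0.006], [0.6386, -0.082, 0.006]]
```

```bash
python3 -m pendant '[[[0.05,0,-1.2],0],[[0,0,-0.8],0],[[0,0.15,-0.2],0],[[0,0.1,-0.1],0],[[0,0,-0.05],0],[[0,0,0],0],[[0,0,0],0]]'
```

```text
time_s: 6.75
ee_pos: [0.5996, 0.025, 0.0169]
eef_rot: [3.141, -0.0, 1.541]
force: [0.1, 0.3, -1.5]
grip_width: 0.0557
grip_force: 20.0
```

```bash
python3 -m pendant '[[[0,0,-0.08],0],[[0,0,-0.05],0],[[0,0,0],0],[[0,0,0],0]]'
```

```text
time_s: 7.08
ee_pos: [0.5997, 0.0249, 0.0162]
eef_rot: [3.141, -0.0, 1.541]
force: [-3.1, 0.4, 6.1]
grip_width: 0.056
grip_force: 20.0
```

Contact, at +6 N. I'll release and rise.

```bash
python3 -m pendant '[[[0,0,0],0],[[0,0,0],0],[[0,0,0],0],[[0,0,0],0],[[0,0,0],0]]' 0.85
python3 -m pendant '[[[0,0,1],0],[[0,0,2],0],[[0,0,3],0],[[0,0,3.5],0],[[0,-1,3.5],0],[[0,-3,2],0],[[0,-3,0],0],[[0,-1,0],0],[[0,0,0],0]]' 1
python3 -c "
from h import *
look('w4',[])"
```

```text
time_s: 7.5
ee_pos: [0.5994, 0.0249, 0.0152]
eef_rot: [3.142, 0.0, 1.541]
force: [-0.4, 0.2, -0.1]
grip_width: 0.0796
grip_force: 0.0
time_s: 8.25
ee_pos: [0.5992, -0.057, 0.1658]
eef_rot: [3.141, 0.0, 1.538]
force: [0.3, 0.1, -0.5]
grip_width: 0.094
grip_force: 0.0
8.3 [ 0.5992 -0.0555  0.1652] [-3.141 -0.     1.539] 0.09436718622012695
```

View pics/w4.png

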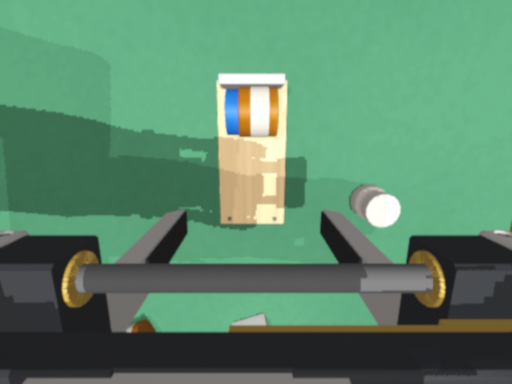

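The large jar lies straight against the stop at (251,112), centred on the board (218–286). Next is the medium jar.

```bash
python3 -m pendant '[[[-1.75,-3.24,0],0.051],[[-1.75,-3.24,0],0.051],[[-1.75,-3.24,0],0.051],[[-1.75,-3.24,0],0.051],[[-1.75,-3.24,0],0.051],[[-1.75,-3.24,0],0.051],[[-1.75,-3.24,0],0.051],[[-1.75,-3.24,0],0.051],[[-1.75,-3.24,0],0.051],[[0,0,0],0],[[0,0,0],0]]'
python3 -c "
from h import *
look('w5',[('med',(.413,-.286,.02),.045)])"
```

```text
time_s: 9.22
ee_pos: [0.4417, -0.3467, 0.1647]
eef_rot: [-3.141, -0.001, 1.998]
force: [0.6, 0.8, -0.6]
grip_width: 0.0942
grip_force: 0.0
med 1726 [ 415.5 -285.5] [ 415.1 -286.2] [59.6 40.2] 25.7 px [254. 125.]
9.2667 [ 0.4423 -0.3458  0.1648] [-3.141e+00 -1.000e-03  1.999e+00] 0.09415892459656398
```

View pics/w5.png

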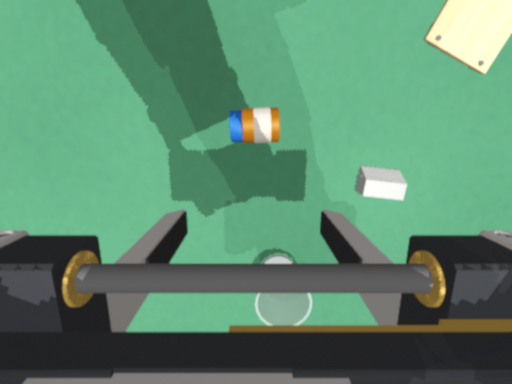

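The medium jar is at (254,125), aligned with the gripper's closing line. The wedge is at (382,183).

```bash
python3 -m pendant '[[[-1.35,3,0],0.01],[[-1.35,3,0],0.01],[[0,0,-3.5],0],[[0,0,-3.5],0],[[0,0,-3.5],0],[[0,0,-2.5],0],[[0,0,-1.5],0],[[0,0,-1.1],0],[[0,0,-0.5],0],[[0,0,0],0],[[0,0,0],0]]'
python3 -m pendant '[[[0,0,0],0],[[0,0,0],0],[[0,0,0],0],[[0,0,0],0],[[0,0,0],0],[[0,0,0],0],[[0,0,0],0],[[0,0,0],0],[[0,0,0],0]]' 0.4 20
```

```text
time_s: 10.18
ee_pos: [0.4156, -0.2865, 0.005]
eef_rot: [3.141, 0.001, 2.02]
force: [0.8, 0.5, -0.3]
grip_width: 0.0942
grip_force: 0.0
time_s: 10.93
ee_pos: [0.415, -0.2867, 0.0043]
eef_rot: [3.142, 0.0, 2.02]
force: [-1.4, 0.3, 2.9]
grip_width: 0.0559
grip_force: 20.0
```

```bash
python3 -m pendant '[[[0,0,2],0],[[0,0,3],0],[[0,0,3],0],[[2.03,2.9,1],-0.053],[[2.03,2.9,0],-0.053],[[2.03,2.9,0],-0.053],[[2.03,2.9,0],-0.053],[[2.03,2.9,0],-0.053],[[2.03,2.9,0],-0.053],[[2.03,2.9,0],-0.053],[[2.03,2.9,0],-0.053],[[2.03,2.9,0],-0.055],[[0,0,0],0],[[0,0,-2],0],[[0,0,-3],0],[[0,0,-2],0],[[0,0,-0.5],0],[[0,0,0],0],[[0,0,0],0]]'
```

```text
time_s: 12.52
ee_pos: [0.598, -0.0258, 0.0202]
eef_rot: [3.141, 0.0, 1.541]
force: [0.2, 1.0, -0.9]
grip_width: 0.0558
grip_force: 20.0
```

```bash
python3 -m pendant '[[[0,0,-0.5],0],[[0,0,-0.3],0],[[0,0.1,-0.08],0],[[0,0.1,0],0],[[0,0.1,0],0],[[0,0.08,0],0],[[0,0,0],0],[[0,0,0],0]]'
```

```text
time_s: 13.18
ee_pos: [0.5978, -0.0224, 0.0107]
eef_rot: [3.141, 0.001, 1.541]
force: [-1.3, -4.9, -1.2]
grip_width: 0.0558
grip_force: 20.0
```

```bash
python3 -m pendant '[[[0,0.03,-0.06],0],[[0,0,-0.06],0],[[0,0,0],0],[[0,0,0],0]]'
```

```text
time_s: 13.52
ee_pos: [0.5979, -0.0223, 0.0103]
eef_rot: [3.141, 0.001, 1.541]
force: [-3.5, -5.9, 7.5]
grip_width: 0.0563
grip_force: 20.0
```

```bash
python3 -m pendant '[[[0,0,0],0],[[0,0,0],0],[[0,0,0],0],[[0,0,0],0],[[0,0,0],0]]' 0.85
python3 -m pendant '[[[0,0,1],0],[[0,0,2],0],[[0,0,3.2],0],[[0,0,3.2],0],[[0,0,3.2],0],[[0,0,3.2],0],[[0.12,-3.6,0],0.038],[[0.12,-3.6,0],0.038],[[0.12,-3.6,0],0.038],[[0.12,-3.6,0],0.038],[[0.12,-3.6,0],0.038],[[0.12,-3.6,0],0.038],[[0.12,-3.6,0],0.038],[[0.12,-3.6,0],0.038],[[0.12,-3.6,0],0.038],[[0,0,0],0],[[0,0,0],0]]' 1
python3 -c "
from h import *
look('w6',[('wedge',(.588,-.2815,.02),.04)])
im=cv2.imread('pics/w6.png');cv2.imwrite('pics/w6c.png',cv2.resize(im[40:220,120:400],None,fx=2.8,fy=2.8,interpolation=2))"
```

```text
time_s: 13.93
ee_pos: [0.5976, -0.0214, 0.0092]
eef_rot: [-3.142, -0.0, 1.541]
force: [0.5, -0.3, -0.2]
grip_width: 0.0796
grip_force: 0.0
time_s: 15.35
ee_pos: [0.6078, -0.3471, 0.1672]
eef_rot: [-3.141, -0.0, 1.88]
force: [-0.0, 1.4, 0.1]
grip_width: 0.0941
grip_force: 0.0
wedge 1134 [ 589.6 -283.5] [ 590.1 -283.6] [49.9 31.1] 17.7 px [255. 125.]
15.4 [ 0.6082 -0.3456  0.1674] [ 3.142 -0.     1.882] 0.09416447087662279
```

View pics/w6c.png

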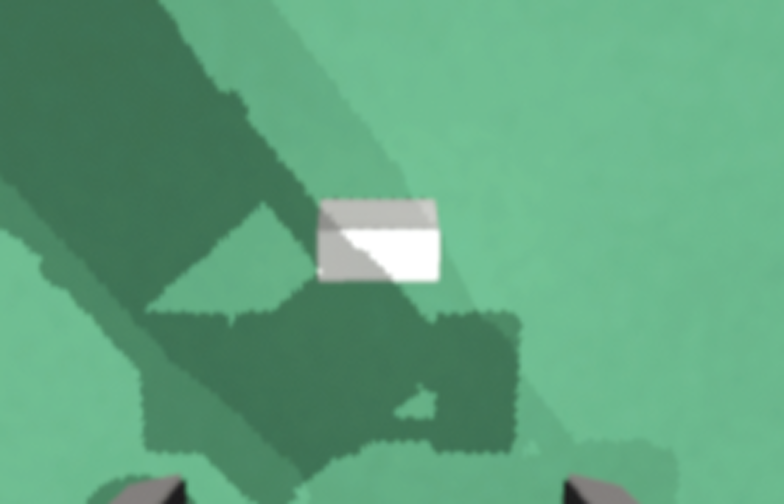

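The slope (grey strip, crop rows 200–230) faces image-up, toward +y, and the flat top is at crop rows 230–281. No half turn is needed.

```bash
python3 - <<'E'
from h import *
d=np.load("w6.npz");K,T=d["K"],d["T"]
f=lambda p,z:back(K,T,np.array(p,float)/2.8+[120,40],z)[:,:2]
t=f([(318,230),(440,230),(319,281),(440,281)],.026);toe=f([(321,200),(437,200)],0)
print(t.round(4).tolist(),toe.round(4).tolist())
a=np.arctan2(*(t[1]-t[0]+t[3]-t[2])[::-1]);n=np.array([-np.sin(a),np.cos(a)]);print("yaw",a,"origin",t.mean(0)+n*.0075,toe.mean(0)-n*.0175, "len",np.linalg.norm(t[1]-t[0]),np.linalg.norm(t[2]-t[0]),np.linalg.norm(toe[1]-toe[0]))
E
```

```text
[[0.5653, -0.2874], [0.6134, -0.272], [0.5717, -0.3072], [0.6201, -0.2917]] [[0.561, -0.2749], [0.61, -0.2592]]
yaw 0.30967167983404326 origin [ 0.59034807 -0.28243583] [ 0.59079771 -0.28371564] len 0.05051158816169165 0.02080669057710272 0.051465092999718805
```

```bash
python3 -m pendant '[[[-0.8,2.95,0],0],[[-0.8,2.9,0],0],[[0,0,-3.5],0],[[0,0,-3.5],0],[[0,0,-3.5],0],[[0,0,-2.5],0],[[0,0,-1.6],0],[[0,0,-1.2],0],[[0,0,-0.6],0],[[0,0,0],0],[[0,0,0],0]]'
python3 -m pendant '[[[0,0,0],0],[[0,0,0],0],[[0,0,0],0],[[0,0,0],0],[[0,0,0],0],[[0,0,0],0],[[0,0,0],0],[[0,0,0],0],[[0,0,0],0],[[0,0,0],0]]' 0.35 30
```

```text
time_s: 16.32
ee_pos: [0.593, -0.2869, 0.0044]
eef_rot: [3.141, 0.001, 1.883]
force: [0.9, -0.4, 1.1]
grip_width: 0.094
grip_force: 0.0
time_s: 17.15
ee_pos: [0.5923, -0.2871, 0.0033]
eef_rot: [-3.141, -0.0, 1.883]
force: [-2.5, -0.2, 1.4]
grip_width: 0.0494
grip_force: 30.0
```

```bash
python3 -m pendant '[[[0,0,2],0],[[0,0,3],0],[[0,0,3],0],[[0,0,2],0],[[0.085,3.7,0],-0.057],[[0.085,3.7,0],-0.057],[[0.085,3.7,0],-0.057],[[0.085,3.7,0],-0.057],[[0.085,3.7,0],-0.057],[[0.085,3.7,0],-0.057],[[0,0,0],0],[[0,0,-2.5],0],[[0,0,-3],0],[[0,0,-2],0],[[0,0,-1],0],[[0,0,-0.5],0],[[0,0,0],0],[[0,0,0],0]]'
```

```text
time_s: 18.65
ee_pos: [0.5981, -0.0652, 0.0142]
eef_rot: [3.14, 0.0, 1.541]
force: [-0.0, 0.3, -2.2]
grip_width: 0.0503
grip_force: 30.0
```

```bash
python3 -m pendant '[[[-0.03,0,-0.3],0],[[0,0,-0.12],0],[[0,0.2,0],0],[[0,0.2,0],0],[[0,0.2,0],0],[[0,0.1,0],0],[[0,0.1,0],0],[[0,0,0],0],[[0,0,0],0]]'
```

```text
time_s: 19.4
ee_pos: [0.5973, -0.0569, 0.0092]
eef_rot: [3.141, -0.0, 1.541]
force: [-0.4, 1.1, -0.8]
grip_width: 0.0499
grip_force: 30.0
```

```bash
python3 -m pendant '[[[0,0.06,-0.02],0],[[0,0.06,0],0],[[0,0.05,0],0],[[0,0,0],0],[[0,0,0],0]]'
```

```text
time_s: 19.82
ee_pos: [0.5975, -0.0561, 0.0093]
eef_rot: [3.141, 0.001, 1.541]
force: [0.5, -6.1, 3.3]
grip_width: 0.05
grip_force: 30.0
```

```bash
python3 -m pendant '[[[0,0,0],0],[[0,0,0],0],[[0,0,0],0],[[0,0,0],0],[[0,0,0],0]]' 0.75
python3 -m pendant '[[[0,0,1],0],[[0,0,2],0],[[0,0,3.2],0],[[0,0,3.2],0],[[0,0,3.2],0],[[0,0,3.2],0],[[0,0,0],0],[[0,0,0],0]]' 1
python3 -c "
from h import *
look('w7',[])
im=cv2.imread('pics/w7.png');cv2.imwrite('pics/w7c.png',cv2.resize(im[50:250,130:380],None,fx=3,fy=3,interpolation=2))"
```

```text
time_s: 20.23
ee_pos: [0.5972, -0.0552, 0.0088]
eef_rot: [-3.142, -0.0, 1.541]
force: [0.2, -0.7, 0.4]
grip_width: 0.0704
grip_force: 0.0
time_s: 20.9
ee_pos: [0.5979, -0.0554, 0.1692]
eef_rot: [3.138, 0.0, 1.541]
force: [-0.7, -0.2, -1.7]
grip_width: 0.0941
grip_force: 0.0
20.95 [ 0.5971 -0.0553  0.1672] [3.141 0.    1.541] 0.09380074736898131
```

View pics/w7c.png

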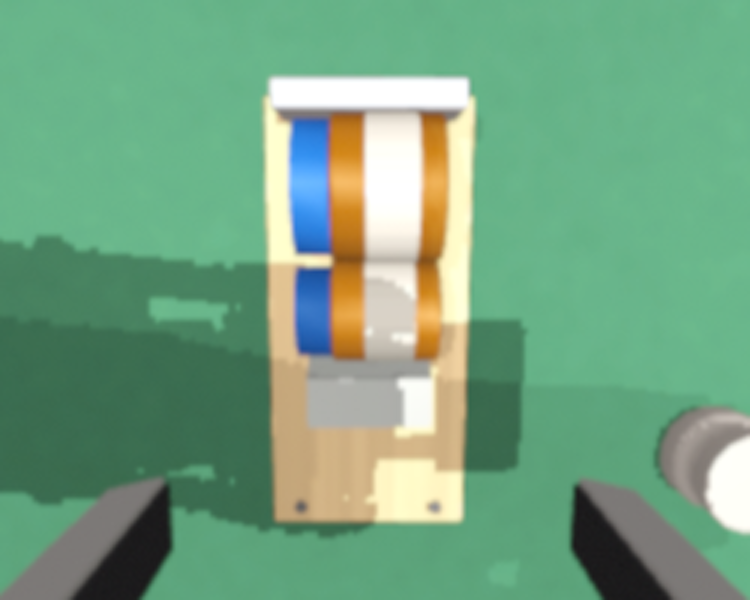

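The row is closed, straight and centred: large (368,185), medium (368,312), wedge (370,395) in the crop. Next is the small jar.

```bash
python3 -m pendant '[[[-0.18,3.7,0],0.014],[[-0.18,3.7,0],0.014],[[-0.18,3.7,0],0.014],[[-0.18,3.7,0],0.014],[[-0.18,3.7,0],0.014],[[-0.18,3.7,0],0.014],[[-0.18,3.7,0],0.014],[[0,0,0],0],[[0,0,0],0]]'
python3 -c "
from h import *
look('w8',[('small',(.5806,.2713,.0145),.045)])"
```

```text
time_s: 21.7
ee_pos: [0.5836, 0.2051, 0.1651]
eef_rot: [-3.139, 0.001, 1.642]
force: [-0.1, -0.6, 0.6]
grip_width: 0.0935
grip_force: 0.0
small 1367 [581.4 270.9] [580.7 270.4] [68.6 28. ] 4.1 px [255. 126.]
21.75 [0.584  0.2038 0.1654] [-3.139e+00  1.000e-03  1.640e+00] 0.0939395646316678
```

```bash
python3 -m pendant '[[[-0.15,3.35,0],0],[[-0.15,3.35,0],0],[[0,0,-3.5],0],[[0,0,-3.5],0],[[0,0,-3.5],0],[[0,0,-2.5],0],[[0,0,-1.5],0],[[0,0,-1.2],0],[[0,0,-0.5],0],[[0,0,0],0],[[0,0,0],0]]'
python3 -m pendant '[[[0,0,0],0],[[0,0,0],0],[[0,0,0],0],[[0,0,0],0],[[0,0,0],0],[[0,0,0],0],[[0,0,0],0],[[0,0,0],0]]' 0.5 20
```

```text
time_s: 22.67
ee_pos: [0.5822, 0.2703, 0.0057]
eef_rot: [3.141, -0.0, 1.638]
force: [-0.2, -0.7, 0.0]
grip_width: 0.094
grip_force: 0.0
time_s: 23.33
ee_pos: [0.5817, 0.2707, 0.0052]
eef_rot: [3.141, -0.0, 1.639]
force: [-1.6, -0.3, 4.8]
grip_width: 0.0658
grip_force: 20.0
```

```bash
python3 -m pendant '[[[0,0,2],0],[[0,0,3.3],0],[[0,0,3.4],0],[[0,0,3.3],0],[[0.21,-3.48,0],-0.012],[[0.21,-3.48,0],-0.012],[[0.21,-3.48,0],-0.012],[[0.21,-3.48,0],-0.012],[[0.21,-3.48,0],-0.012],[[0.21,-3.48,0],-0.012],[[0.21,-3.48,0],-0.012],[[0.21,-3.48,0],-0.014],[[0,0,0],0],[[0,0,-2],0],[[0,0,-2.5],0],[[0,0,-1.5],0],[[0,0,0],0],[[0,0,0],0]]'
python3 -c "
from h import *
look('w9',[])
im=cv2.imread('pics/w9.png');cv2.imwrite('pics/w9c.png',cv2.resize(im[130:384,130:400],None,fx=2.3,fy=2.3,interpolation=2))"
```

```text
time_s: 24.83
ee_pos: [0.5982, -0.0076, 0.0645]
eef_rot: [-3.14, -0.0, 1.541]
force: [-0.3, 0.5, -0.2]
grip_width: 0.0658
grip_force: 20.0
24.8833 [ 0.5987 -0.0076  0.0656] [ 3.141 -0.     1.541] 0.06581638841206469
```

View pics/w9c.png

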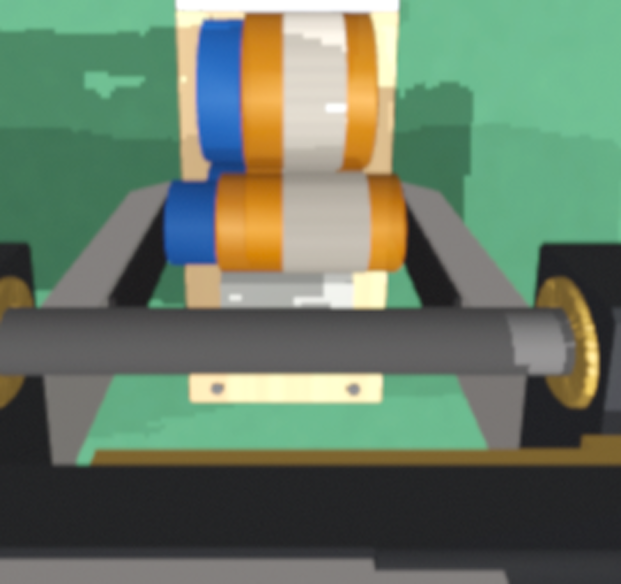

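The small jar is held straight at (285,222) in the crop, above the valley between the large and medium jars. I'll lower it gently.

```bash
python3 -m pendant '[[[0,0,-0.7],0],[[0,0,-0.4],0],[[0,0,-0.2],0],[[0,0,-0.1],0],[[0,0,0],0],[[0,0,0],0]]'
```

```text
time_s: 25.38
ee_pos: [0.5985, -0.0078, 0.051]
eef_rot: [3.141, 0.0, 1.541]
force: [-0.2, -0.8, -0.9]
grip_width: 0.0657
grip_force: 20.0
```

```bash
python3 -m pendant '[[[0,0,-0.1],0],[[0,0,-0.07],0],[[0,0,-0.05],0],[[0,0,0],0],[[0,0,0],0]]'
```

```text
time_s: 25.8
ee_pos: [0.5987, -0.008, 0.049]
eef_rot: [3.141, 0.0, 1.541]
force: [-0.3, -4.0, 3.0]
grip_width: 0.066
grip_force: 20.0
```

```bash
python3 -m pendant '[[[0,-0.07,-0.03],0],[[0,0,-0.03],0],[[0,0,0],0],[[0,0,0],0]]'
```

```text
time_s: 26.13
ee_pos: [0.5986, -0.0084, 0.0485]
eef_rot: [3.141, -0.0, 1.541]
force: [-1.1, -1.1, 6.3]
grip_width: 0.0659
grip_force: 20.0
```

Seated in the valley: force upward, little sideways. I'll release.

```bash
python3 -m pendant '[[[0,0,0],0],[[0,0,0],0],[[0,0,0],0],[[0,0,0],0],[[0,0,0],0]]' 0.9
python3 -m pendant '[[[0,0,1],0],[[0,0,2],0],[[0,0,3],0],[[0,0,3],0],[[0,-2,2],0],[[0,-2,0],0],[[0,-1,0],0],[[0,0,0],0],[[0,0,0],0]]' 1
python3 -c "
from h import *
look('w10',[])
im=cv2.imread('pics/w10.png');cv2.imwrite('pics/w10c.png',cv2.resize(im[50:250,130:380],None,fx=3,fy=3,interpolation=2))"
```

```text
time_s: 26.55
ee_pos: [0.5983, -0.0084, 0.0479]
eef_rot: [-3.141, -0.0, 1.541]
force: [0.2, 0.3, 0.1]
grip_width: 0.0842
grip_force: 0.0
time_s: 27.3
ee_pos: [0.598, -0.0584, 0.1574]
eef_rot: [-3.14, -0.0, 1.54]
force: [-0.2, -0.4, -0.2]
grip_width: 0.0941
grip_force: 0.0
27.35 [ 0.5981 -0.0579  0.1573] [-3.14  -0.     1.541] 0.09396074570024601
```

View pics/w10c.png

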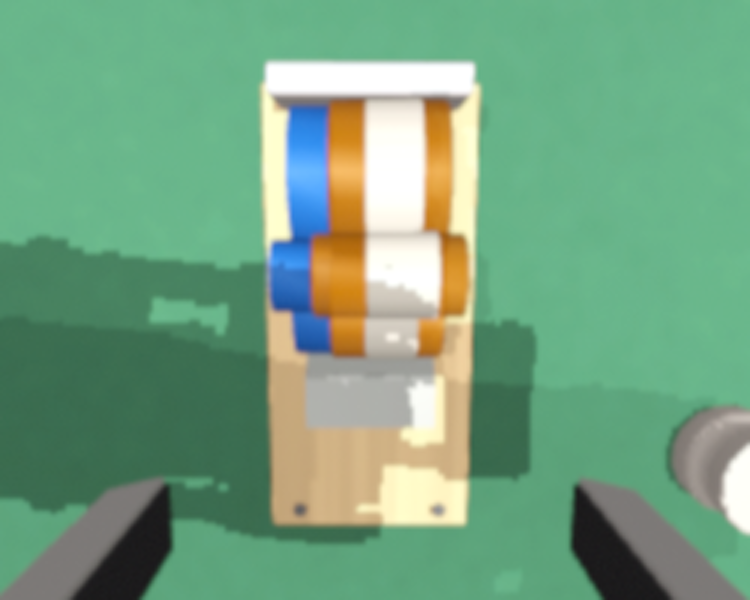

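The stack stands: the small jar rests in the valley at (370,277), the wedge is tight at (370,390), and all are straight and centred.

```bash
python3 -c "
from station import ctrl
print(ctrl.hand_in())"
```

```text
the job is handed in; nothing more can be done
None
```

I stacked the three jars and the wedge in the order you asked, straight and centred on the board, and handed the job in at about 27 s; the hand-in gave no verdict, but the last picture shows the stack standing.

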